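# Tip a batch of two housings into the tote

## Robot

A 6-joint arm with a two-finger parallel gripper is mounted at the origin on the work surface. World frame = base frame: x ahead of the robot, y to its left, z up, the work surface at z = 0. Lengths are in mm, angles in degrees, forces in N, time in s.
With the tool pointing down it reaches from about 350 to 850 mm from the base axis. Payload 8.1 kg.
Tool frame: the origin (TCP) lies midway between the tips of the shut fingers; the grasp point (between the pads) lies 19 mm behind it (r.pinch_z is the distance from the TCP to the grasp point, in mm); z points along the fingers, y is the line along which they close (so a half turn about z gives the same grasp; the last joint's range is limited). The gripper opens to 85 mm and grips with 20 to 120 N. Pads are 22 mm wide; open, the fingers measure 114 mm over their backs; the gripper's body (76 mm by 85 mm) begins 54 mm behind the grasp point. The pads swing forward as they close: fully open they stand 13 mm farther back than shut.
Start: joints at [-72.044, 7.471, 85.268, -0, 87.261, -4.893], TCP at [233.008, -552.913, 231.292] pointing down, gripper open.
Joint ranges: [-169.43, 169.43], [-51.17, 129.36], [1.28, 143.12], [-76.62, 256.62], [0, 156.53], [-152.29, 152.29]. Speed limits (degrees/s): [136.94, 136.94, 159.86, 180, 180, 180].

## Interface

Orientations are given as [roll, pitch, yaw] about the fixed x, y, z axes, in that order (R = Rz(yaw) Ry(pitch) Rx(roll)).
In Python, from bench import r gives the robot as it stands.
- The arm moves only by the shell command python3 -m jog 'ROWS' [OPENING] [FORCE]. ROWS is JSON, one flat list of numbers, 6 for each row, row after row: the shift along the tool's x, y, z in m, then the turn, a rotation vector about the tool's x, y, z in rad. A call has 1 to 8 rows; each row is the pose to reach, as a shift and turn from the pose commanded when the call began, along the tool's axes at that moment; what a row does not reach only later rows make up. A row lasts 1/8 s, in which the tool goes at most 62.5 mm and 10.7 degrees, less where a joint would pass 70% of its speed; a pose out of reach is approached as far as the arm can. A call with a gripper value outside its range is refused whole. OPENING is the opening, from -1 (shut) to 1 (fully open), set as the call begins (- or left out, the last holds). The fingers move at their own pace and stop on an object; FORCE is the grip in N (left out, the last holds). Time passes only in rows, so rows that repeat a pose let the fingers close. It gives the time, the measured TCP pose, the force, the opening and the grip force at its end, in the units of the state.
- r.sense(): the state, without advancing time (a new reading comes with each control period).
- r.snapshot(name): name is "scene" or "top"; returns a dict with "pixels" (420x560x3 uint8, red, green, blue), "range_z" (420x560 float32, mm along the optical axis (not along the pixel's ray), 0 where there is no reading), "K" (3x3 intrinsics, pixels), "rvec" (rotation vector, rad) and "tvec" (3), from world to camera coordinates, as OpenCV has them. Camera axes: x right, y down, z forward; pixel columns grow to the right and rows downward; lengths in mm; the calibration is good to about 2 mm. A picture is of the moment at which its call begins.
- r.hand_in(): hands the job in; it is judged then, once.
Trained networks look in a picture, given as the dict that the camera call returned (one of the last four; its "shot" number tells which), for a name from the list of things; names that differ only in an ending like _2 or _b are one class to them, and where a whole thing is asked for, a point or a joint stands for the part that bears it (a point fixed in the world has none). Each returns a list of dicts, best first, with "score" (0 to 1); they miss things now and then, are a little off and sometimes report something else, mostly with a low value. They report only what shows in the picture. A call takes as long as a camera call. They do not tell look-alikes from the thing itself.
- r.look_for(picture, target): "bbox" ([left, top, right, bottom] in pixels, round what is visible of it).
- r.outline_of(picture, target): "region" (420x560 bool, what is visible of it) and "bbox" ([left, top, right, bottom] in pixels, round what is visible of it).
The state is a dict: "time": time; "joint_pos": joint angles; "qd": joint speeds; "joint_efforts": joint torques, N m; "tool_pos": TCP position; "tcp_rot": TCP orientation; "ft_force": force on the tool from outside, world axes, zero at the start; "wrist_torque": the same for the moment, N m; "finger_gap": finger opening in mm; "grip_force": force on a finger pad.
Only numpy, scipy, OpenCV 4.12 (cv2) and the standard library are available. Lean on these libraries where they do the work, as an engineer would, in place of code of your own. Each camera call takes 0.05 s, during which the arm holds its last target. There are 200 camera calls.

## Task

Take two of the three clamp housings from the sloping rack and set them flat in the tipping pan, leaving the third where it is on the rack. Then raise the handle end of the pan to tip it to 45 degrees (within 5, and never beyond 55), hold it there for a second so that both slide out into the tote, and lower the pan gently, without letting it fall, until it is level again. Do not disturb the spray can, the wrench or the gauge.

Things in the scene. Friction and masses are not known exactly. Their poses are not given: they have to be found in the camera images.
- rack: fixed steel rack, origin at the centre of its foot. Deck 130 x 300 mm rises towards +x at 0.5 rad (29 deg) from x -60, z 50 mm, with a 14 mm lip; on it three housings about 100 mm apart along y. A light bar along y (28 mm thick) over them at x -20, z 261 to 286 mm, on 24 mm posts at y +-185 mm, blocks a hand coming straight down: come square to the deck from over its front (-x)
- housing_a: black plastic clamp housing, one of three alike, 100 x 46 x 50 mm (x, y, z), about 150 g: block 64 mm long and 30 mm high, a 16 mm high ear at each x end, all 46 mm wide; on top an open collar 44 mm across, 20 mm high. Origin: centre of its underside, z out of its top. Starts lying lengthwise up the rack's slope, lower (-x) end against the lip
- housing_b: black plastic clamp housing, one of three alike, 100 x 46 x 50 mm (x, y, z), about 150 g: block 64 mm long and 30 mm high, a 16 mm high ear at each x end, all 46 mm wide; on top an open collar 44 mm across, 20 mm high. Origin: centre of its underside, z out of its top. Starts lying lengthwise up the rack's slope, lower (-x) end against the lip
- housing_c: black plastic clamp housing, one of three alike, 100 x 46 x 50 mm (x, y, z), about 150 g: block 64 mm long and 30 mm high, a 16 mm high ear at each x end, all 46 mm wide; on top an open collar 44 mm across, 20 mm high. Origin: centre of its underside, z out of its top. Starts lying lengthwise up the rack's slope, lower (-x) end against the lip
- stand: fixed stand of the tipping pan, base plate 260 x 130 mm. Origin on the table; x along the pan's hinge, y from lip to handle. Side plates at x +-124 mm reach z 127 mm; a white angle scale (3 mm plate, y -53 to 63, z 127 to 243 mm) stands at x 136 mm, a tick every 15 deg, the long one at 45
- pan_floor (a point): centre of the upper face of the pan's floor. Steel pan, inside 220 mm along x and 142 mm along y, walls 25 mm high at both x ends and at +y; open at the lip (-y, 72 mm from here). Axes turn with the pan; at joint 0 they are the stand's, and the floor is 118 mm above the table
- pan_handle (a point): middle of the pan's handle: a straight round bar 12 mm thick and 110 mm long along x, 185 mm from the hinge in y and 55 mm above the pan's floor; it stands clear behind the back wall, taken from above
- pan_hinge (a point): middle of the pan's hinge axis (along x), at the lip
- pan (a joint): angle of the pan (rad): 0 level, resting on its stand; grows as the handle is lifted and the lip end tips towards the tote (45 deg = 0.785), stop at 1.3. Turns freely and falls back if let go
- tote: fixed open blue tote 300 x 240 x 100 mm (x, y, z), walls 5 mm, under the pan's lip, on the lip's side of the stand. Origin: centre of its underside
- can: bystander: upright metal spray can, 60 mm across, 150 mm high, origin at the centre of its underside
- wrench: bystander: steel wrench 160 mm long lying on the table, along its own x
- gauge: bystander: upright steel plug gauge, 60 mm across at the foot, 60 mm high, origin at the centre of its underside
Mind the look-alikes: they are no part of the job. What is shaped like the housing_a but blue is not meant. Leave any brown look-alike of the housing_c alone.

How it is judged:
By the outcome, as a careful person would: the job done as asked, in the order asked, and still so for the second after the job is handed in, with the robot touching nothing.
It also fails if it takes over 72 s, if anything falls off the work surface, if the arm or the gripper's body presses on something with over 40 N, if the wrist force passes 120 N, or if a joint passes its speed limit or range.

## Working session

There is one attempt and no reset: what is moved stays moved. The work goes in short steps, Python scripts to look and compute and a shell command to move; the robot and the scene stay as the last step left them, time stands still between calls to the robot, and variables do not carry over. Pictures are saved under pics/ and viewed, at most 10 in all, crops included, and the job is handed in when it is done.

```bash
mkdir -p pics; ls
python3 - <<'E'
from bench import r
import cv2,numpy as np,pickle
P={}
for n in("scene","top"):
    p=r.snapshot(n);P[n]=p
    cv2.imwrite(f"pics/{n}0.png",p["pixels"][:,:,::-1])
    for t in["housing_a","rack","stand","pan_floor","pan_handle","tote","can","wrench","gauge"]:
        print(n,t,[(np.round(d["bbox"]).astype(int).tolist(),round(d["score"],2)) for d in r.look_for(p,t)][:6])
pickle.dump(P,open("P0.pkl","wb"))
print(r.sense(),r.pinch_z)
E
```

```text
pics
scene housing_a [([359, 240, 408, 267], 0.92), ([333, 181, 363, 217], 0.88), ([344, 270, 398, 306], 0.81), ([366, 211, 415, 235], 0.73), ([324, 371, 375, 418], 0.64)]
scene rack [([336, 126, 429, 356], 0.67)]
scene stand [([172, 137, 303, 265], 0.66)]
scene pan_floor []
scene pan_handle [([210, 138, 290, 216], 0.59)]
scene tote [([105, 127, 234, 248], 0.95)]
scene can [([208, 266, 246, 334], 0.67)]
scene wrench [([284, 250, 325, 305], 0.67)]
scene gauge [([169, 274, 199, 305], 0.95)]
top housing_a [([167, 123, 192, 148], 0.96), ([239, 287, 261, 326], 0.89), ([188, 224, 212, 244], 0.86), ([183, 188, 207, 203], 0.64), ([188, 262, 214, 276], 0.57), ([294, 199, 368, 294], 0.25)]
top rack [([157, 145, 219, 312], 0.88)]
top stand [([292, 185, 369, 303], 0.87)]
top pan_floor [([293, 204, 366, 289], 0.76)]
top pan_handle [([292, 204, 366, 289], 0.66)]
top tote [([352, 189, 442, 303], 0.76), ([290, 200, 364, 291], 0.28)]
top can [([266, 127, 293, 162], 0.97)]
top wrench [([241, 193, 254, 245], 0.8)]
top gauge [([291, 201, 364, 292], 0.74), ([313, 145, 335, 164], 0.65)]
{'time': 1.0, 'joint_pos': array([-7.20431252e+01,  7.47288457e+00,  8.52663518e+01,  2.10549484e-04,
        8.72640166e+01, -4.89238806e+00]), 'qd': array([-0.00673408,  0.00365646,  0.02004737, -0.07198245, -0.00914124,
        0.0016511 ]), 'joint_efforts': array([ 2.62337717e-04, -5.69327402e+01, -5.00873315e+01, -1.94184222e-04,
        1.10841742e-03,  2.29851338e-07]), 'tool_pos': array([ 233.01183006, -552.90179219,  231.28819032]), 'tcp_rot': array([-1.79996777e+02, -4.86965997e-04,  2.28492528e+01]), 'ft_force': array([-0.10418143, -0.76973095, -0.25805909]), 'wrist_torque': array([ 0.0137776 , -0.0020714 ,  0.03318868]), 'grip_force': 0.0, 'finger_gap': 85.38206482659409} 18.700000000000003
```

View pics/scene0.png

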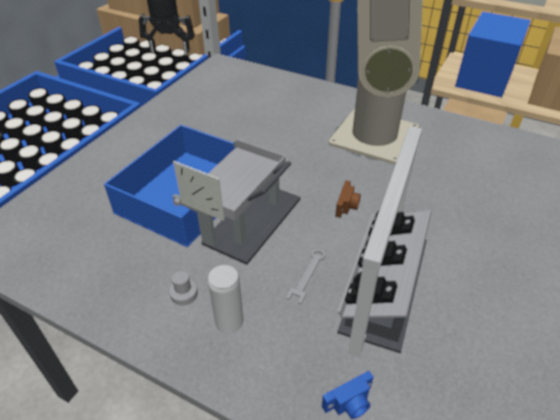

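View pics/top0.png

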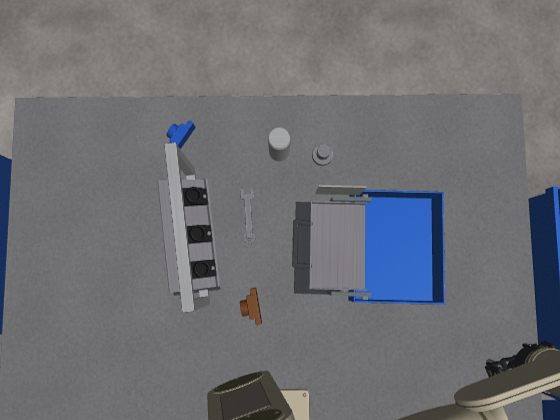

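The black housings on the rack are at top (195,196), (200,233) and (202,269). The look-alikes, blue at (180,133) and brown at (252,307), are off the rack. Next I'll measure from the depth of both views.

```bash
cat > h.py <<'E'
import numpy as np,cv2
from scipy.spatial.transform import Rotation as R
def cloud(p):
    Z=p["range_z"];v,u=np.mgrid[:420,:560];K=p["K"]
    c=np.stack([(u-K[0,2])/K[0,0]*Z,(v-K[1,2])/K[1,1]*Z,Z],-1)
    Rm=cv2.Rodrigues(np.array(p["rvec"],float))[0]
    w=(c-np.array(p["tvec"]).ravel())@Rm
    w[Z==0]=np.nan
    return w
E
python3 - <<'E'
from h import *
import pickle
P=pickle.load(open("P0.pkl","rb"))
for n in P:
    p=P[n];Rm=cv2.Rodrigues(np.array(p["rvec"],float))[0];print(n,"cam",-Rm.T@np.array(p["tvec"]).ravel(),Rm[2],p["K"][0,0])
W=cloud(P["top"]);S=cloud(P["scene"])
for (u,v) in [(280,320),(195,196),(200,233),(202,269),(172,150),(187,308),(190,182),(205,182),(215,288),(165,185),(340,245),(312,206),(363,206),(312,286),(363,286),(297,225),(297,265),(301,245),(320,189),(365,189),(442,193),(442,300),(279,140),(323,150),(248,215)]: print((u,v),np.round(W[v,u]))
print("scene")
for (u,v) in [(395,222),(395,254),(380,290),(413,135),(368,262),(350,330),(420,215),(400,330),(240,180),(290,160),(250,195),(200,185)]: print((u,v),np.round(S[v,u]))
# big picture scatter renders
for n,w in(("top",W),("scene",S)):
    m=np.isfinite(w[...,2])&(w[...,2]>20)
    np.save(n+".npy",w)
print(np.round(W[233,150:225:3]))
E
```

```text
scene cam [1235.75844771  336.92196364  857.22263544] [-0.63492255 -0.34232904 -0.69259236] 485.52340250772954
top cam [ 417.05834967  -24.51963667 1451.35495988] [ 0.11945618  0.00329459 -0.99283401] 508.91521358228994
(280, 320) [296. -31.   5.]
(195, 196) [633. 196.  99.]
(200, 233) [533. 182.  98.]
(202, 269) [438. 175. 101.]
(172, 150) [713. 221. 284.]
(187, 308) [347. 181. 286.]
(190, 182) [678. 215.  67.]
(205, 182) [679. 175.  58.]
(215, 288) [386. 151.   8.]
(165, 185) [663. 276. 104.]
(340, 245) [ 498. -189.  118.]
(312, 206) [ 601. -117.  121.]
(363, 206) [ 600. -251.  120.]
(312, 286) [ 392. -114.  121.]
(363, 286) [ 391. -246.  119.]
(297, 225) [545. -74. 181.]
(297, 265) [445. -73. 173.]
(301, 245) [505. -92.   8.]
(320, 189) [ 631. -131.  206.]
(365, 189) [ 666. -279.   -2.]
(442, 193) [ 637. -469.   96.]
(442, 300) [ 352. -458.   91.]
(279, 140) [772. -31. 152.]
(323, 150) [ 767. -154.   60.]
(248, 215) [591.  58.  13.]
scene
(395, 222) [451. 199. 111.]
(395, 254) [534. 228. 103.]
(380, 290) [646. 234. 114.]
(413, 135) [374. 182. 286.]
(368, 262) [733. 221. 278.]
(350, 330) [689. 200.  12.]
(420, 215) [398. 240. 105.]
(400, 330) [667. 291.  48.]
(240, 180) [ 494. -172.  118.]
(290, 160) [ 232. -171.    1.]
(250, 195) [ 558. -105.  147.]
(200, 185) [ 633. -177.  204.]
[[543. 340.  -1.]
 [543. 331.   3.]
 [542. 322.   3.]
 [543. 314.  -2.]
 [543. 306.  -1.]
 [533. 273. 107.]
 [533. 264. 110.]
 [533. 258. 103.]
 [517. 212. 290.]
 [518. 206. 284.]
 [517. 199. 287.]
 [518. 192. 285.]
 [518. 187. 277.]
 [532. 207. 118.]
 [531. 198. 129.]
 [533. 195.  98.]
 [533. 187.  98.]
 [534. 180.  92.]
 [532. 169. 109.]
 [535. 166.  75.]
 [536. 159.  64.]
 [537. 152.  58.]
 [541. 150.   4.]
 [541. 142.   1.]
 [541. 133.   4.]]
```

```bash
cat > fit.py <<'E'
from h import *
import pickle
from bench import r
P={n:r.snapshot(n) for n in("scene","top")}
def line(q):
    c=q.mean(0);d=np.linalg.svd(q-c,full_matrices=False)[2][0];return c,d*np.sign(d[0])
for n,p in P.items():
    W=cloud(p);print("==",n)
    x,y,z=W[...,0],W[...,1],W[...,2]
    bar=(z>275)&(z<300)&(y>150)&(y<260)&(x>300)&(x<760)
    q=W[bar];c,d=line(q);yaw=np.degrees(np.arctan2(d[1],d[0]));print("bar",c.round(1),yaw.round(2),"z",np.median(q[:,2]).round(1),"ends",np.percentile((q-c)@d,[.5,99.5]).round(1))
    # housings
    ex=np.array([-np.sin(np.radians(6.2)),np.cos(np.radians(6.2)),0]);ey=np.array([-ex[1],ex[0],0])
    reg=[]
    for o in r.outline_of(p,"housing_a"):
        m=o["region"]&np.isfinite(z);q=W[m];c=np.nanmedian(q,0)
        if o["score"]<.3 or c[2]<60 or c[1]<120:continue
        k=np.abs(q-c).max(1)<90;q=q[k]
        col=p["pixels"][m].mean(0).round()
        print("house",np.round(o["bbox"]).tolist(),round(o["score"],2),"col",col,"med",c.round(1),"along ey",np.percentile(q@ey,[2,50,98]).round(1),"ex",np.percentile(q@ex,[2,50,98]).round(1),"z",np.percentile(q[:,2],[2,50,98]).round(1))
    # deck
    dk=(z>45)&(z<125)&(x>380)&(x<690)&(y>130)&(y<310)&(p["pixels"].mean(-1)>75)
    q=W[dk];
    if len(q)>50:
        for _ in range(6):
            A=np.c_[q@ex,q@ey,np.ones(len(q))];s=np.linalg.lstsq(A,q[:,2],rcond=None)[0];e=q[:,2]-A@s;q=q[np.abs(e)<max(5,1.5*e.std())]
        print("deck slope",s.round(3),len(q),e.std().round(1),"ang",np.degrees(np.arctan(s[0])).round(1), "ext ex",np.percentile(q@ex,[1,99]).round(1),"ey",np.percentile(q@ey,[1,99]).round(1))
    # pan floor, handle
    f=(z>108)&(z<130)&(x>400)&(x<590)&(y>-245)&(y<-125)
    q=W[f];print("floor z",np.median(q[:,2]).round(1),len(q))
    h=(z>160)&(z<195)&(x>420)&(x<575)&(y>-110)&(y<-50);q=W[h]
    if len(q)>10:
        c,d=line(q);print("handle",np.median(q,0).round(1),np.degrees(np.arctan2(d[1],d[0])).round(2),"x",np.percentile(q[:,0],[1,99]).round(),"topz",np.percentile(q[:,2],[50,90]).round(1),len(q),"y",np.percentile(q[:,1],[2,50,98]).round(1))
    w=(z>100)&(z<155)&(x>360)&(x<640)&(y>-270)&(y<-95);q=W[w];print("pan ext x",np.percentile(q[:,0],[.5,99.5]).round(),"y",np.percentile(q[:,1],[.5,99.5]).round())
    s=(z>150)&(z<250)&(x>610)&(x<660)&(y>-280)&(y<-80);q=W[s];print("scale",np.median(q,0).round(1),"y",np.percentile(q[:,1],[1,99]).round(),"z",np.percentile(q[:,2],[1,99]).round())
    t=(z>85)&(z<110)&(y<-300)&(y>-490)&(x>320)&(x<660);q=W[t];print("tote rim x",np.percentile(q[:,0],[1,99]).round(),"y",np.percentile(q[:,1],[1,99]).round())
pickle.dump(P,open("P0.pkl","wb"))
im=P["top"]["pixels"][115:325,150:270];cv2.imwrite("pics/crop1.png",cv2.resize(im,None,fx=2.8,fy=2.8,interpolation=2)[:,:,::-1])
E
python3 fit.py
```

```text
== scene
bar [571.8 206.5 285.9] 7.03 z 286.2 ends [-228.1  161.3]
house [358.0, 239.0, 408.0, 265.0] 0.95 col [58. 59. 60.] med [539.6 223.4 106.5] along ey [-574.5 -559.7 -506.2] ex [ 98.6 164.2 189.3] z [ 62.7 106.3 115.8]
house [342.0, 270.0, 397.0, 303.0] 0.85 col [49. 50. 51.] med [644.1 229.3 105.6] along ey [-677.5 -663.8 -632.4] ex [100.1 158.5 189.5] z [ 63.2 105.6 116. ]
house [369.0, 210.0, 416.0, 236.0] 0.72 col [56. 57. 58.] med [446.8 212.9 106.3] along ey [-480.  -466.1 -433.7] ex [ 97.3 163.4 187.4] z [ 66.8 106.2 115.9]
deck slope [4.3600e-01 1.1000e-02 2.2021e+01] 2753 2.3 ang 23.6 ext ex [ 91.3 219.8] ey [-704.  -407.9]
floor z 118.3 1911
handle [513.4 -67.7 177.1] -3.12 x [445. 562.] topz [177.1 179.8] 261 y [-86.2 -67.7 -62. ]
pan ext x [381. 636.] y [-264. -101.]
scale [ 633.7 -180.2  200.7] y [-239. -126.] z [151. 243.]
tote rim x [344. 647.] y [-470. -302.]
== top
bar [530.6 200.9 285.6] 7.03 z 285.8 ends [-190.3  197.8]
house [182.0, 186.0, 207.0, 206.0] 0.72 col [36. 36. 37.] med [631.9 196.2 101.4] along ey [-673.2 -649.4 -629.1] ex [ 99.8 126.5 155.1] z [ 62.9 101.4 128.2]
house [189.0, 260.0, 217.0, 278.0] 0.71 col [37. 37. 38.] med [437.8 172.5 104.6] along ey [-476.3 -454.4 -433.1] ex [ 98.2 124.5 152.6] z [ 65.5 104.6 126.8]
house [186.0, 229.0, 211.0, 243.0] 0.55 col [37. 37. 38.] med [529.8 185.  104.1] along ey [-568.  -547.  -526.3] ex [101.5 127.3 154.1] z [ 65.6 103.7 128.5]
deck slope [0.531 0.008 0.742] 2110 2.4 ang 28.0 ext ex [102.4 219.6] ey [-700.1 -406.3]
floor z 117.9 3310
handle [501.9 -69.  177.1] -2.33 x [440. 558.] topz [177.1 180.9] 274 y [-87.6 -69.  -60.9]
pan ext x [366. 630.] y [-259. -103.]
scale [ 630.1 -182.1  205.3] y [-238. -125.] z [152. 245.]
tote rim x [342. 643.] y [-469. -303.]
```

View pics/crop1.png

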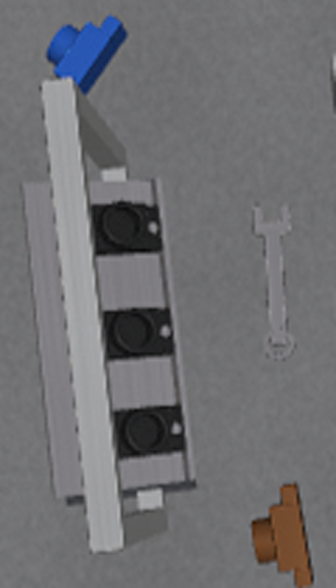

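```bash
cat >> h.py <<'E'
a=np.radians(7.0);th=0.5
EX=np.array([-np.sin(a),np.cos(a),0]);EY=np.array([-np.cos(a),-np.sin(a),0]);EZ=np.array([0,0,1.])
S_=np.cos(th)*EX+np.sin(th)*EZ; N_=-np.sin(th)*EX+np.cos(th)*EZ
O_=95*EX-555*EY+50*EZ      # foot of deck: s=0,n=0,ey=0
def todeck(q): d=q-O_; return np.stack([d@S_,d@EY,d@N_],-1)
def fromdeck(s,e,n): return O_+s*S_+e*EY+n*N_
E
python3 - <<'E'
from h import *
import pickle
P=pickle.load(open("P0.pkl","rb"))
for n,p in P.items():
    D=todeck(cloud(p));g=p["pixels"].mean(-1)
    inb=(D[...,0]>-10)&(D[...,0]<140)&(np.abs(D[...,1])<150)
    m=inb&(np.abs(D[...,2])<12)&(g>80)
    print(n,"deck n",np.median(D[m][:,2]).round(1),"slope",np.polyfit(D[m][:,0],D[m][:,2],1).round(3),"s",np.percentile(D[m][:,0],[1,99]).round(),"e",np.percentile(D[m][:,1],[1,99]).round(), m.sum())
    dark=inb&(g<75)&(D[...,2]>-10)&(D[...,2]<65)
    for e0 in(-100,0,100):
        k=dark&(np.abs(D[...,1]-e0)<45);q=D[k]
        print(" e0",e0,k.sum(),"e",np.percentile(q[:,1],[2,25,50,75,98]).round(1),"s",np.percentile(q[:,0],[2,98]).round(1),"n",np.percentile(q[:,2],[5,50,95]).round(1))
        for lo,hi in((8,22),(25,35),(42,58)):
            j=q[(q[:,2]>lo)&(q[:,2]<hi)]
            if len(j)>15: print("    n",lo,hi,len(j),"s",np.percentile(j[:,0],[3,97]).round(1),"e",np.percentile(j[:,1],[3,97]).round(1),"n",np.median(j[:,2]).round(1))
E
```

```text
scene deck n 0.6 slope [-0.028  3.394] s [ -1. 131.] e [-149.  145.] 2808
 e0 -100 664 e [-124.3 -121.8 -113.8  -97.8  -82.7] s [  5.  100.6] n [ 6.8 18.1 49.5]
    n 8 22 329 s [  4.8 100.8] e [-124.3  -82.5] n 15.4
    n 25 35 185 s [21.4 83.1] e [-123.7  -83.3] n 29.9
    n 42 58 66 s [31.4 45.2] e [-120.8  -87.3] n 49.5
 e0 0 422 e [-21.9 -19.3 -12.1   3.6  19.2] s [  4.3 100.8] n [ 5.8 16.8 31.2]
    n 8 22 247 s [  4.4 100.8] e [-21.5  19. ] n 15.7
    n 25 35 116 s [68.2 83. ] e [-21.  18.] n 29.8
 e0 100 340 e [ 72.6  75.8  82.   95.8 113. ] s [  6.3 100.6] n [ 6.5 16.8 31.6]
    n 8 22 195 s [  6.1 100.6] e [ 73.2 112.6] n 15.5
    n 25 35 95 s [69.  82.9] e [ 74.1 114.9] n 29.8
top deck n -0.2 slope [-0.017  1.268] s [ -4. 131.] e [-148.  148.] 2615
 e0 -100 419 e [-121.1 -109.6  -96.4  -83.7  -75.9] s [ 3.7 75.2] n [13.6 30.6 50.9]
    n 8 22 71 s [ 2.1 60. ] e [-119.3  -76. ] n 16.2
    n 25 35 190 s [20.8 75.5] e [-120.2  -76. ] n 29.7
    n 42 58 115 s [32.3 72.6] e [-118.5  -78.6] n 48.1
 e0 0 403 e [-18.   -7.2   4.9  17.   26.4] s [ 3.5 74.9] n [14.9 31.2 51.9]
    n 8 22 57 s [ 3.  14.8] e [-18.5  25.6] n 15.9
    n 25 35 194 s [20.8 75.2] e [-17.6  26.2] n 29.5
    n 42 58 118 s [32.9 72.9] e [-16.  24.] n 48.6
 e0 100 401 e [ 76.3  86.5  98.2 109.7 119.8] s [ 3.9 74.9] n [14.2 31.7 50.9]
    n 8 22 59 s [ 2.2 22.1] e [ 77.4 118.4] n 16.0
    n 25 35 182 s [21.1 75.1] e [ 76.5 119.6] n 29.9
    n 42 58 121 s [31.4 72.5] e [ 79.4 118.6] n 48.4
```

```bash
cat >> h.py <<'E'
def pose():
    from bench import r
    s=r.sense();return np.array(s["tool_pos"])/1,R.from_euler("xyz",s["tcp_rot"],degrees=True),s
RD=R.from_matrix(np.stack([np.cross(-EY,-N_),-EY,-N_],1))      # square to deck
PY=np.radians(-1.0) # stand yaw, set later
def RP(yaw): return R.from_euler("xyz",[180,0,yaw],degrees=True)
def row(p0,R0,p,Rt,tag=""):
    d=R0.inv().apply(np.asarray(p)-p0)/1000;w=(R0.inv()*Rt).as_rotvec()
    print(tag,np.round(d,4).tolist(),np.round(w,4).tolist(),"|d|",np.linalg.norm(d).round(3),"deg",np.degrees(np.linalg.norm(w)).round(1))
E
python3 - <<'E'
from h import *
p,Q,s=pose()
w0=np.array([420,-250,330]);Rm=RP(96)
row(p,Q,w0,Rm,"via")
pre=fromdeck(52,-100.5,110);print(pre,RD.as_euler("xyz",degrees=True))
row(w0,Rm,pre,RD,"pre")
row(pre,RD,fromdeck(52,-100.5,3),RD,"grasp")
E
```

```text
via [0.2899, -0.2065, -0.0987] [-0.0, 0.0, -1.2767] |d| 0.369 deg 73.1
[639.90199374 167.12766406 171.46420982] [180.         -28.64788976  97.        ]
pre [0.3919, 0.2623, 0.1585] [0.0044, 0.5, -0.0171] |d| 0.497 deg 28.7
grasp [0.0, -0.0, 0.107] [0.0, 0.0, 0.0] |d| 0.107 deg 0.0
```

```bash
J=$(printf '') ; python3 -m jog '[0.29,-0.206,-0.1,0,0,-1.277, 0.29,-0.206,-0.1,0,0,-1.277, 0.29,-0.206,-0.1,0,0,-1.277, 0.29,-0.206,-0.1,0,0,-1.277, 0.29,-0.206,-0.1,0,0,-1.277, 0.29,-0.206,-0.1,0,0,-1.277, 0.29,-0.206,-0.1,0,0,-1.277, 0.29,-0.206,-0.1,0,0,-1.277]' 0.5 40
python3 - <<'E'
from h import *
p,Q,s=pose()
row(p,Q,fromdeck(52,-100.5,110),RD,"pre")
E
```

```text
time: 2.2
tool_pos: [420.6, -249.9, 331.6]
tcp_rot: [180.0, 0.0, 96.0]
ft_force: [-0.1, -0.6, -0.5]
finger_gap: 64.3
grip_force: 0.0
pre [0.3917, 0.2619, 0.16] [0.0045, 0.5005, -0.0162] |d| 0.498 deg 28.7
```

```bash
python3 -m jog '[0.392,0.262,0.16,0.0045,0.5,-0.017, 0.392,0.262,0.16,0.0045,0.5,-0.017, 0.392,0.262,0.16,0.0045,0.5,-0.017, 0.392,0.262,0.16,0.0045,0.5,-0.017, 0.392,0.262,0.16,0.0045,0.5,-0.017, 0.392,0.262,0.16,0.0045,0.5,-0.017, 0.392,0.262,0.16,0.0045,0.5,-0.017, 0.392,0.262,0.16,0.0045,0.5,-0.017]'
python3 - <<'E'
from h import *
from bench import r
p,Q,s=pose();print(todeck(p),s["joint_pos"].round())
row(p,Q,fromdeck(52,-100.5,110),RD,"pre")
row(p,Q,fromdeck(52,-100.5,3),RD,"grasp")
q=r.snapshot("scene");cv2.imwrite("pics/s1.png",cv2.resize(q["pixels"][100:380,260:560],None,fx=2,fy=2)[:,:,::-1])
E
```

```text
time: 3.2
tool_pos: [640.5, 167.4, 170.0]
tcp_rot: [-179.8, -28.6, 96.6]
ft_force: [0.7, -0.6, 0.5]
finger_gap: 63.9
grip_force: 0.0
[  51.46664802 -101.13388609  108.6694242 ] [ -5.  21.  81.  28.  85. -16.]
pre [0.0005, -0.0006, -0.0013] [0.0001, 0.0001, -0.0062] |d| 0.002 deg 0.4
grasp [0.0005, -0.0006, 0.1057] [0.0001, 0.0001, -0.0062] |d| 0.106 deg 0.4
```

View pics/s1.png

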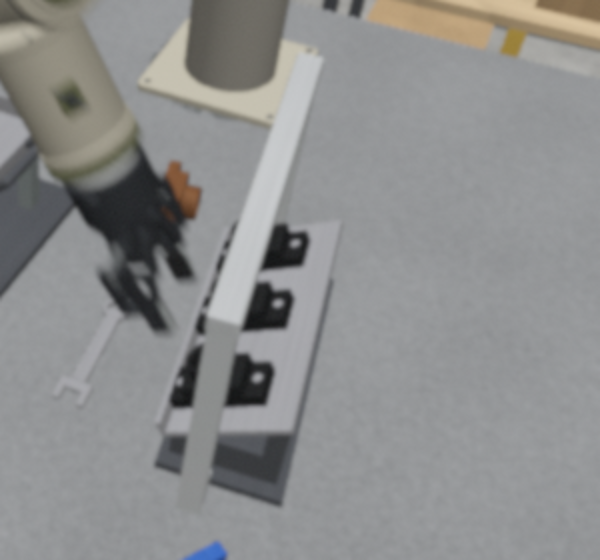

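The gripper stands square in front of the deck with the black end housing (crop ~(220,375)) ahead of it, clear of the bar. Descend and grip.

```bash
python3 -m jog '[0,0,0.03,0,0,-0.006, 0,0,0.055,0,0,-0.006, 0,0,0.075,0,0,-0.006, 0,0,0.09,0,0,-0.006, 0,0,0.1,0,0,-0.006, 0,0,0.106,0,0,-0.006, 0,0,0.106,0,0,-0.006]'
python3 -m jog '[0,0,0,0,0,0, 0,0,0,0,0,0, 0,0,0,0,0,0, 0,0,0,0,0,0]' -1 40
python3 - <<'E'
from h import *
p,Q,s=pose();print(todeck(p))
E
```

```text
time: 4.12
tool_pos: [633.5, 217.3, 78.3]
tcp_rot: [179.8, -28.6, 97.4]
ft_force: [0.5, -0.4, -0.2]
finger_gap: 64.2
grip_force: 0.0
time: 4.62
tool_pos: [634.2, 217.0, 79.2]
tcp_rot: [179.7, -28.6, 97.4]
ft_force: [0.9, -2.8, 5.9]
finger_gap: 45.1
grip_force: 43.4
[  51.81103517 -100.9515933     4.94292254]
```

```bash
python3 -m jog '[0,0,-0.03,0,0,0, 0,0,-0.08,0,0,0, 0,0,-0.13,0,0,0, 0,0,-0.16,0,0,0, 0,0,-0.16,0,0,0]'
python3 - <<'E'
from h import *
import pickle
P=pickle.load(open("P0.pkl","rb"))
for n,p in P.items():
    W=cloud(p);x,y,z=[W[...,i] for i in range(3)]
    def box(x0,x1,y0,y1,z0,z1): return W[(x>x0)&(x<x1)&(y>y0)&(y<y1)&(z>z0)&(z<z1)]
    def ln(q,ax):
        for _ in range(4):
            c=np.polyfit(q[:,ax],q[:,1-ax],1);e=q[:,1-ax]-np.polyval(c,q[:,ax]);q=q[np.abs(e)<2*e.std()+.5]
        return np.degrees(np.arctan(c[0])).round(2),c.round(3),len(q),q.mean(0).round(1)
    print(n)
    print(" back wall top",ln(box(400,590,-125,-95,136,152),0))
    print(" handle bar",ln(box(455,545,-85,-55,172,190),0))
    print(" scale (dx/dy)",ln(box(615,650,-235,-130,150,240),1))
    for nm,b in(("hi x wall",(590,620,-240,-125,134,152)),("lo x wall",(380,410,-240,-125,134,152))):
        q=box(*b);
        if len(q)>20: print(" ",nm,ln(q,1),np.percentile(q[:,0],[3,97]))
    q=box(400,590,-300,-200,112,126);print(" lip y",np.percentile(q[:,1],[.5,1,3]).round(1), "floor x",np.percentile(box(380,620,-230,-130,112,122)[:,0],[.5,99.5]).round(1))
    t=box(340,660,-490,-440,85,105);print(" tote far rim",ln(t,0))
p,Q,s=pose();print(p,s["finger_gap"],todeck(p))
E
```

```text
time: 5.25
tool_pos: [644.4, 140.1, 220.9]
tcp_rot: [179.5, -28.6, 97.5]
ft_force: [0.2, 0.1, -2.2]
finger_gap: 45.3
grip_force: 42.8
scene
 back wall top (np.float64(-1.73), array([-3.0000e-02, -9.4435e+01]), 171, array([ 503. , -109.6,  141.4]))
 handle bar (np.float64(-1.29), array([-2.2000e-02, -5.5316e+01]), 151, array([500.8, -66.6, 177.5]))
 scale (dx/dy) (np.float64(1.79), array([3.10000e-02, 6.39421e+02]), 1211, array([ 633.7, -181.7,  196.5]))
  hi x wall (np.float64(5.52), array([9.70000e-02, 6.24296e+02]), 28, array([ 611.3, -134. ,  140.5])) [607.17397392 614.44995243]
  lo x wall (np.float64(2.06), array([3.60000e-02, 3.92986e+02]), 145, array([ 386.4, -182.5,  139.7])) [382.07207731 390.12187433]
 lip y [-253.5 -252.4 -251.3] floor x [385.  609.6]
 tote far rim (np.float64(-1.79), array([-3.10000e-02, -4.47331e+02]), 494, array([ 500.4, -462.9,   94. ]))
top
 back wall top (np.float64(-1.99), array([-3.5000e-02, -9.2036e+01]), 103, array([ 496.9, -109.2,  142.6]))
 handle bar (np.float64(-2.19), array([-3.8000e-02, -4.8845e+01]), 160, array([501.8, -68. , 178.2]))
 scale (dx/dy) (np.float64(1.83), array([3.20000e-02, 6.35725e+02]), 264, array([ 629.9, -182.5,  196.5]))
  hi x wall (np.float64(1.33), array([2.30000e-02, 6.11013e+02]), 73, array([ 606.7, -185.6,  141.6])) [604.61558652 608.37267411]
  lo x wall (np.float64(1.61), array([2.80000e-02, 3.89504e+02]), 60, array([ 384.5, -179.2,  142.9])) [381.29836085 386.91789089]
 lip y [-253.5 -253.  -251.2] floor x [386.  613.9]
 tote far rim (np.float64(-1.84), array([-3.2000e-02, -4.4675e+02]), 380, array([ 491.1, -462.5,   96. ]))
[644.4086654  140.11670877 220.90616584] 45.31572243335419 [  51.69409126 -101.68127222  166.50592736]
```

```bash
cat >> h.py <<'E'
C_=np.array([497,-181,118.]);b=np.radians(-1.8);SX=np.array([np.cos(b),np.sin(b),0]);SY=np.array([-np.sin(b),np.cos(b),0])
def pan(x,y,z): return C_+x*SX+y*SY+z*EZ
RPAN=RP(88.2)
E
python3 - <<'E'
from h import *
p,Q,s=pose();t=pan(52,0,135);print(t)
row(p,Q,t,RPAN,"over")
E
```

```text
[ 548.97434114 -182.63335947  253.        ]
over [-0.2548, -0.1351, -0.1764] [-0.0325, -0.4984, 0.1561] |d| 0.338 deg 30.0
```

```bash
python3 -m jog '[-0.055,-0.03,-0.038,-0.006,-0.1,0.03, -0.11,-0.06,-0.076,-0.013,-0.2,0.06, -0.165,-0.088,-0.115,-0.02,-0.32,0.1, -0.215,-0.114,-0.149,-0.027,-0.42,0.13, -0.245,-0.13,-0.17,-0.0325,-0.498,0.156, -0.255,-0.135,-0.1765,-0.0325,-0.498,0.156, -0.255,-0.135,-0.1765,-0.0325,-0.498,0.156]'
python3 - <<'E'
from h import *
p,Q,s=pose();print(p,s["finger_gap"])
row(p,Q,pan(52,0,6),RPAN,"down")
E
```

```text
time: 6.12
tool_pos: [547.0, -182.4, 248.5]
tcp_rot: [-179.6, -0.1, 88.2]
ft_force: [0.4, 0.2, -2.4]
finger_gap: 45.1
grip_force: 42.7
[ 547.00466323 -182.35207473  248.46811516] 45.09329940112868
down [-0.0005, 0.0029, 0.1244] [-0.0074, -0.002, 0.0004] |d| 0.124 deg 0.4
```

```bash
python3 -m jog '[0,0.002,0.04,0,0,0, 0,0.002,0.075,0,0,0, 0,0.002,0.1,0,0,0, 0,0.002,0.112,0,0,0, 0,0.002,0.117,0,0,0, 0,0.002,0.117,0,0,0, 0,0.002,0.117,0,0,0]'
python3 - <<'E'
from h import *
p,Q,s=pose();print(p)
row(p,Q,pan(52,0,6),RPAN,"down")
E
```

```text
time: 7.0
tool_pos: [550.5, -182.1, 135.2]
tcp_rot: [-179.9, -0.0, 88.3]
ft_force: [-0.5, -0.6, -1.6]
finger_gap: 44.8
grip_force: 42.6
[ 550.49232773 -182.12303965  135.24920783]
down [-0.0006, -0.0015, 0.0113] [-0.0024, -0.0001, 0.0016] |d| 0.011 deg 0.2
```

```bash
python3 -m jog '[0,0,0.004,0,0,0, 0,0,0.008,0,0,0, 0,0,0.010,0,0,0, 0,0,0.011,0,0,0, 0,0,0.012,0,0,0, 0,0,0.012,0,0,0]'
```

```text
time: 7.75
tool_pos: [549.8, -182.0, 123.0]
tcp_rot: [-179.8, -0.0, 88.3]
ft_force: [-3.9, 1.4, 5.1]
finger_gap: 45.4
grip_force: 43.5
```

```bash
python3 -m jog '[0,0,0,0,0,0, 0,0,0,0,0,0, 0,0,0,0,0,0, 0,0,0,0,0,0]' 0.45
python3 -m jog '[0,0,-0.02,0,0,0, 0,0,-0.06,0,0,0, 0,0,-0.11,0,0,0, 0,0,-0.16,0,0,0, 0,0,-0.2,0,0,0, 0,0,-0.2,0,0,0]'
python3 - <<'E'
from h import *
p,Q,s=pose();print(p)
row(p,Q,fromdeck(52,2,120),RD,"pre2")
E
```

```text
time: 8.25
tool_pos: [549.6, -181.9, 121.9]
tcp_rot: [-179.7, -0.1, 88.3]
ft_force: [0.5, 0.8, 0.3]
finger_gap: 61.7
grip_force: 0.0
time: 9.0
tool_pos: [552.2, -182.8, 328.7]
tcp_rot: [179.7, 0.2, 88.3]
ft_force: [0.2, -0.9, 0.1]
finger_gap: 62.0
grip_force: 0.0
[ 552.23125348 -182.83147809  328.70786129]
pre2 [0.3326, -0.0241, 0.1474] [0.0424, 0.5021, -0.1478] |d| 0.365 deg 30.1
```

```bash
python3 -m jog '[0.06,-0.004,0.02,0.008,0.1,-0.03, 0.12,-0.008,0.045,0.017,0.2,-0.06, 0.18,-0.013,0.075,0.025,0.3,-0.09, 0.24,-0.018,0.105,0.033,0.4,-0.12, 0.3,-0.022,0.132,0.042,0.502,-0.148, 0.333,-0.024,0.147,0.042,0.502,-0.148, 0.333,-0.024,0.147,0.042,0.502,-0.148, 0.333,-0.024,0.147,0.042,0.502,-0.148]'
python3 - <<'E'
from h import *
from bench import r
p,Q,s=pose();print(todeck(p))
row(p,Q,fromdeck(52,2,3),RD,"grasp")
q=r.snapshot("scene");cv2.imwrite("pics/s2.png",cv2.resize(q["pixels"][110:380,150:450],None,fx=2.2,fy=2.2)[:,:,::-1])
E
```

```text
time: 10.0
tool_pos: [535.7, 151.5, 175.6]
tcp_rot: [-179.5, -28.9, 96.8]
ft_force: [-0.7, -0.5, 0.1]
finger_gap: 61.7
grip_force: 0.0
[ 51.50596754   4.83841458 114.9687299 ]
grasp [0.0, 0.0037, 0.1119] [-0.0074, -0.0043, -0.003] |d| 0.112 deg 0.5
```

View pics/s2.png

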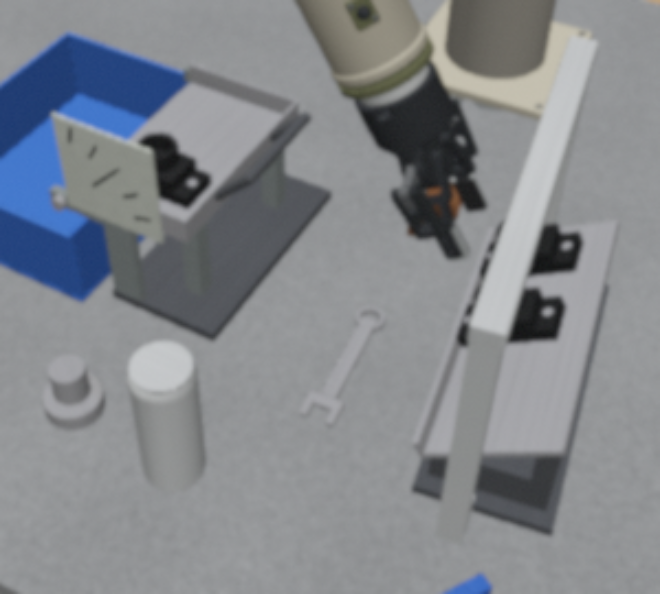

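The first housing lies flat in the pan (crop ~(175,170)); two remain on the rack. Now the middle one.

```bash
python3 -m jog '[0,0.002,0.03,-0.003,0,0, 0,0.002,0.055,-0.003,0,0, 0,0.002,0.08,-0.003,0,0, 0,0.002,0.096,-0.003,0,0, 0,0.002,0.106,-0.003,0,0, 0,0.002,0.112,-0.003,0,0, 0,0.002,0.112,-0.003,0,0]'
python3 -c "
from h import *
print(todeck(pose()[0]))"
```

```text
time: 10.92
tool_pos: [530.6, 205.5, 77.4]
tcp_rot: [-179.7, -28.9, 96.8]
ft_force: [-0.3, 0.2, 0.5]
finger_gap: 62.2
grip_force: 0.0
[51.99754445  3.35949938  2.84071997]
```

```bash
python3 -m jog '[0,0,0,0,0,0, 0,0,0,0,0,0, 0,0,0,0,0,0, 0,0,0,0,0,0]' -1 40
python3 -c "
from h import *
print(todeck(pose()[0]))"
python3 -m jog '[0,0,-0.03,0,0,0, 0,0,-0.08,0,0,0, 0,0,-0.13,0,0,0, 0,0,-0.16,0,0,0, 0,0,-0.16,0,0,0, 0,0,-0.16,0,0,0]'
python3 - <<'E'
from h import *
p,Q,s=pose();t=pan(-52,0,135);print(p,t)
row(p,Q,t,RPAN,"over")
E
```

```text
time: 11.42
tool_pos: [531.1, 205.3, 78.0]
tcp_rot: [-179.7, -28.9, 96.8]
ft_force: [-0.6, -3.7, 6.0]
finger_gap: 45.3
grip_force: 42.7
[52.06989397  2.87423265  3.4808992 ]
time: 12.18
tool_pos: [539.6, 129.4, 215.5]
tcp_rot: [-179.5, -29.0, 96.7]
ft_force: [-0.1, -0.0, -1.1]
finger_gap: 45.4
grip_force: 42.3
[539.55593656 129.35063264 215.4504028 ] [ 445.02565886 -179.36664053  253.        ]
over [-0.2405, -0.1314, -0.1748] [-0.0462, -0.5038, 0.1472] |d| 0.325 deg 30.2
```

```bash
python3 -m jog '[-0.052,-0.029,-0.043,-0.009,-0.1,0.03, -0.104,-0.058,-0.086,-0.018,-0.21,0.06, -0.156,-0.086,-0.125,-0.027,-0.32,0.095, -0.205,-0.112,-0.155,-0.036,-0.42,0.125, -0.231,-0.126,-0.17,-0.046,-0.504,0.147, -0.24,-0.131,-0.175,-0.046,-0.504,0.147, -0.24,-0.131,-0.175,-0.046,-0.504,0.147, -0.24,-0.131,-0.175,-0.046,-0.504,0.147]'
python3 - <<'E'
from h import *
p,Q,s=pose();print(p)
row(p,Q,pan(-52,0,5),RPAN,"down")
E
```

```text
time: 13.18
tool_pos: [446.2, -178.1, 254.0]
tcp_rot: [180.0, -0.1, 88.3]
ft_force: [0.5, -0.1, -2.7]
finger_gap: 45.5
grip_force: 42.3
[ 446.24476794 -178.12559891  253.97824872]
down [-0.0015, -0.0013, 0.131] [0.0009, -0.0016, 0.0012] |d| 0.131 deg 0.1
```

```bash
python3 -m jog '[0,0,0.04,0,0,0, 0,0,0.078,0,0,0, 0,0,0.104,0,0,0, 0,0,0.117,0,0,0, 0,0,0.122,0,0,0, 0,0,0.125,0,0,0, 0,0,0.125,0,0,0]'
python3 -m jog '[0,0,0.003,0,0,0, 0,0,0.005,0,0,0, 0,0,0.006,0,0,0, 0,0,0.007,0,0,0, 0,0,0.007,0,0,0]'
```

```text
time: 14.05
tool_pos: [447.0, -179.8, 131.0]
tcp_rot: [179.8, 0.1, 88.2]
ft_force: [-0.4, -0.7, -1.7]
finger_gap: 45.8
grip_force: 42.3
time: 14.68
tool_pos: [446.4, -179.6, 123.1]
tcp_rot: [179.9, 0.0, 88.2]
ft_force: [0.8, 0.2, -2.0]
finger_gap: 45.1
grip_force: 42.3
```

```bash
python3 -m jog '[0,0,0.001,0,0,0, 0,0,0.002,0,0,0, 0,0,0.002,0,0,0]'
```

```text
time: 15.05
tool_pos: [446.6, -179.7, 121.6]
tcp_rot: [179.8, 0.0, 88.2]
ft_force: [-1.5, 0.3, 2.9]
finger_gap: 45.5
grip_force: 42.8
```

```bash
python3 -m jog '[0,0,0,0,0,0, 0,0,0,0,0,0, 0,0,0,0,0,0, 0,0,0,0,0,0]' 0.45
python3 -m jog '[0,0,-0.02,0,0,0, 0,0,-0.06,0,0,0, 0,0,-0.11,0,0,0, 0,0,-0.15,0,0,0, 0,0,-0.17,0,0,0, 0,0,-0.17,0,0,0]'
python3 - <<'E'
from h import *
from bench import r
p,Q,s=pose();print(p)
row(p,Q,np.array([500.5,-68,235]),RP(-1.8),"h")
E
```

```text
time: 15.55
tool_pos: [446.5, -179.6, 121.1]
tcp_rot: [179.9, 0.0, 88.2]
ft_force: [-0.7, -0.7, -0.2]
finger_gap: 62.0
grip_force: 0.0
time: 16.3
tool_pos: [446.7, -179.8, 292.0]
tcp_rot: [179.7, 0.1, 88.2]
ft_force: [0.4, -0.7, -0.6]
finger_gap: 61.9
grip_force: 0.0
[ 446.67481962 -179.82322512  292.00919035]
h [0.1135, 0.05, 0.0571] [0.0046, -0.0023, 1.5708] |d| 0.137 deg 90.0
```

```bash
python3 -m jog '[0.02,0.01,0,0,0,0.18, 0.04,0.02,0,0,0,0.36, 0.06,0.03,0,0,0,0.54, 0.08,0.038,0,0,0,0.72, 0.1,0.046,0.005,0,0,0.9, 0.1135,0.05,0.02,0,0,1.08, 0.1135,0.05,0.035,0,0,1.26, 0.1135,0.05,0.045,0,0,1.44]' 0
python3 - <<'E'
from h import *
p,Q,s=pose();print(p,s["joint_pos"].round())
row(p,Q,np.array([500.5,-68,200]),RP(-1.8),"h")
E
```

```text
time: 17.3
tool_pos: [498.2, -66.9, 242.2]
tcp_rot: [-179.9, 0.2, 5.4]
ft_force: [0.3, 0.3, 0.3]
finger_gap: 42.9
grip_force: 0.0
[498.22603365 -66.93581796 242.22652711] [-13.  -8.  99.   0.  89.  71.]
h [0.0023, 0.0013, 0.0422] [-0.0008, 0.0027, 0.1256] |d| 0.042 deg 7.2
```

```bash
python3 -m jog '[0.001,0.001,0.02,0,0,0.127, 0.002,0.001,0.042,0,0,0.127, 0.002,0.001,0.042,0,0,0.127, 0.002,0.001,0.042,0,0,0.127]'
python3 - <<'E'
from h import *
from bench import r
p,Q,s=pose();print(p)
row(p,Q,np.array([500.5,-68,155]),RP(-1.8),"h")
q=r.snapshot("scene");cv2.imwrite("pics/s3.png",cv2.resize(q["pixels"][100:300,120:340],None,fx=3,fy=3)[:,:,::-1])
E
```

```text
time: 17.8
tool_pos: [501.5, -68.3, 203.6]
tcp_rot: [180.0, -0.1, -1.6]
ft_force: [0.9, 1.0, 0.1]
finger_gap: 42.6
grip_force: 0.0
[501.48466216 -68.34318415 203.64390096]
h [-0.001, -0.0003, 0.0486] [0.0001, -0.001, 0.0041] |d| 0.049 deg 0.2
```

View pics/s3.png

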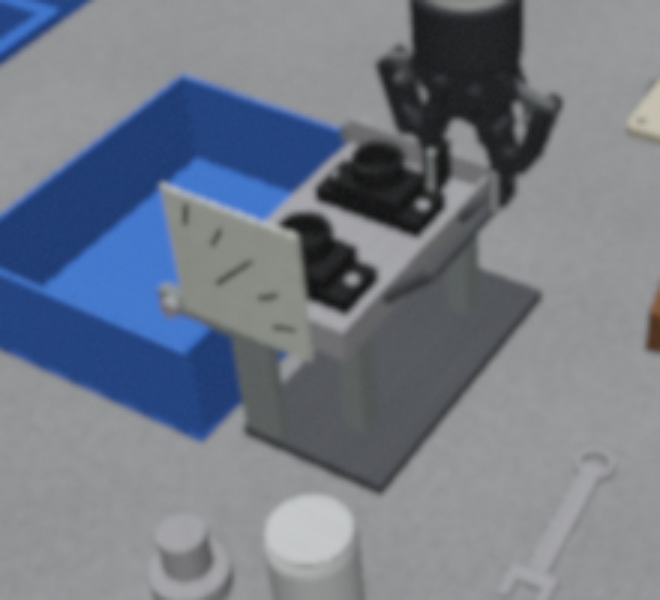

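Both housings lie flat in the pan (crop (385,190), (325,260)) and the open fingers straddle the handle bar. Lower and grip.

```bash
python3 -m jog '[0,0,0.02,0,0,0, 0,0,0.035,0,0,0, 0,0,0.043,0,0,0, 0,0,0.046,0,0,0, 0,0,0.046,0,0,0, 0,0,0.046,0,0,0]'
python3 -m jog '[0,0,0,0,0,0, 0,0,0,0,0,0, 0,0,0,0,0,0, 0,0,0,0,0,0, 0,0,0,0,0,0]' -1 40
python3 - <<'E'
from h import *
p,Q,s=pose();print(p,s["finger_gap"],s["wrist_torque"])
E
```

```text
time: 18.6
tool_pos: [502.4, -68.6, 158.8]
tcp_rot: [180.0, -0.2, -1.6]
ft_force: [0.2, -0.5, 0.2]
finger_gap: 42.6
grip_force: 0.0
time: 19.23
tool_pos: [502.2, -69.0, 158.7]
tcp_rot: [179.9, -0.2, -1.6]
ft_force: [-2.4, -5.1, 4.3]
finger_gap: 10.4
grip_force: 39.1
[502.22627991 -69.04662629 158.67348524] 10.39889453821488 [-0.7811423   0.24556499  0.00604153]
```

```bash
python3 -m jog '[0,0.0025,-0.008,0,0,0, 0,0.0055,-0.0159,0,0,0, 0,0.0088,-0.0237,0,0,0, 0,0.0124,-0.0313,0,0,0, 0,0.0163,-0.0387,0,0,0, 0,0.0205,-0.046,0,0,0, 0,0.0251,-0.0531,0,0,0, 0,0.03,-0.06,0,0,0]'
python3 - <<'E'
from h import *
from bench import r
q=r.snapshot("scene");W=cloud(q);D=W-C_;xs,ys,zs=D@SX,D@SY,D[...,2]
# pan floor slope from left-side strip and middle
m=(np.abs(xs)<105)&(ys>-75)&(ys<75)&(zs>-5)&(zs<150)&(q["pixels"].mean(-1)>85)
print(m.sum());A=np.c_[ys[m],zs[m]]
rng=np.random.default_rng(0);best=0
for _ in range(500):
    i,j=rng.choice(len(A),2,False);d=A[j]-A[i];L=np.hypot(*d)
    if L<30:continue
    e=np.abs((A-A[i])@np.array([-d[1],d[0]])/L);c=(e<3).sum()
    if c>best:best=c;bd=d
print("pan angle",np.degrees(np.arctan2(bd[1],bd[0]))%180,best)
E
```

```text
time: 20.23
tool_pos: [501.2, -97.4, 218.1]
tcp_rot: [-179.9, -0.1, -1.5]
ft_force: [3.7, 3.8, -4.9]
finger_gap: 10.5
grip_force: 38.9
838
pan angle 91.76620173885429 388
```

```bash
python3 -m jog '[0,0.0052,-0.0066,0,0,0, 0,0.0106,-0.013,0,0,0, 0,0.0163,-0.0192,0,0,0, 0,0.0223,-0.0251,0,0,0, 0,0.0285,-0.0308,0,0,0, 0,0.035,-0.0362,0,0,0, 0,0.0417,-0.0413,0,0,0, 0,0.0486,-0.046,0,0,0]'
python3 -m jog '[0,0.0043,-0.0027,0,0,0, 0,0.0086,-0.0053,0,0,0, 0,0.0116,-0.007,0,0,0, 0,0.0145,-0.0087,0,0,0, 0,0.0145,-0.0087,0,0,0, 0,0.0145,-0.0087,0,0,0, 0,0.0145,-0.0087,0,0,0, 0,0.0145,-0.0087,0,0,0]'
python3 - <<'E'
from h import *
from bench import r
p,Q,s=pose();print(p)
d=p-np.array([502,-69,158.7]);y,z=185+d@SY,55+d[2];print("angle kin",np.degrees(np.arctan2(z,y)-np.arctan2(55,185)),np.hypot(y,z))
q=r.snapshot("scene");cv2.imwrite("pics/s4.png",cv2.resize(q["pixels"][100:300,90:310],None,fx=3,fy=3)[:,:,::-1])
E
```

```text
time: 21.28
tool_pos: [499.9, -144.5, 266.1]
tcp_rot: [-179.8, -0.2, -1.5]
ft_force: [-3.7, 13.5, 13.8]
finger_gap: 10.3
grip_force: 39.4
time: 22.28
tool_pos: [499.4, -159.8, 275.0]
tcp_rot: [-179.9, -0.2, -1.5]
ft_force: [-3.8, 9.3, 10.5]
finger_gap: 10.2
grip_force: 41.1
[ 499.4345052  -159.79598077  275.0312292 ]
angle kin 44.648553633924564 195.50459595025018
```

View pics/s4.png

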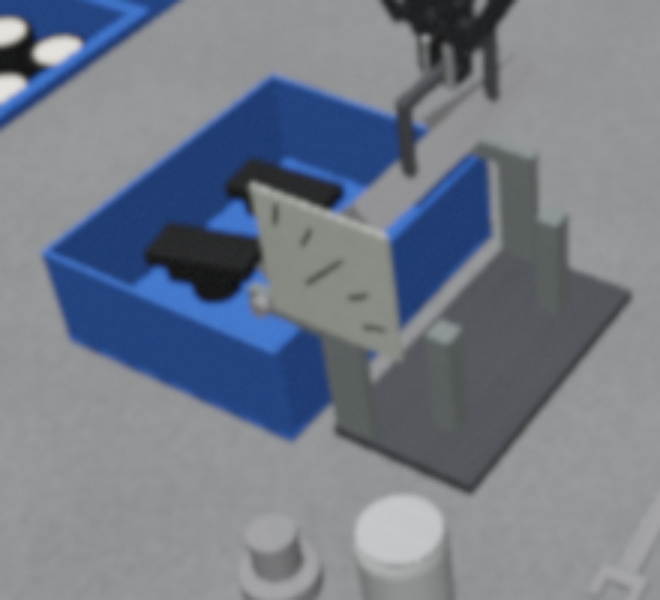

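Both housings lie in the tote (crop (285,185), (205,255)), and the pan is tilted with the handle in the fingers. I'll hold a bit longer and check the angle by depth.

```bash
python3 -m jog '[0,0,0,0,0,0, 0,0,0,0,0,0, 0,0,0,0,0,0, 0,0,0,0,0,0, 0,0,0,0,0,0, 0,0,0,0,0,0, 0,0,0,0,0,0]'
cat > ang.py <<'E'
from h import *
from bench import r
for n in("scene","top"):
    q=r.snapshot(n);D=cloud(q)-C_;xs,ys,zs=D@SX,D@SY,D[...,2]
    m=(np.abs(xs)<90)&(ys>-72)&(ys<72)&(zs>-3)&(zs<115)&(np.ptp(q["pixels"].astype(int),axis=-1)<25)&(q["pixels"].mean(-1)>85)
    A=np.c_[ys[m],zs[m]]
    # points on a line through the hinge (-72,0): angle histogram
    t=np.degrees(np.arctan2(A[:,1],A[:,0]+72));t=t[np.hypot(A[:,0]+72,A[:,1])>50]
    h,e=np.histogram(t,np.arange(-5,91,2));k=h.argmax();c=t[np.abs(t-e[k]-1)<4];print(n,len(A),"angle",np.median(c).round(1),h[k])
E
python3 ang.py
```

```text
time: 23.2
tool_pos: [499.4, -159.8, 275.0]
tcp_rot: [-179.9, -0.2, -1.5]
ft_force: [-3.3, 10.3, 11.4]
finger_gap: 10.4
grip_force: 41.1
scene 598 angle 46.5 141
top 835 angle 44.4 253
```

```bash
python3 -m jog '[0,-0.0074,0.0042,0,0,0, 0,-0.0145,0.0087,0,0,0, 0,-0.0214,0.0134,0,0,0, 0,-0.0281,0.0185,0,0,0, 0,-0.0346,0.0239,0,0,0, 0,-0.0408,0.0296,0,0,0, 0,-0.0468,0.0355,0,0,0, 0,-0.0525,0.0417,0,0,0]'
python3 -m jog '[0,-0.0054,0.0064,0,0,0, 0,-0.0106,0.013,0,0,0, 0,-0.0155,0.0199,0,0,0, 0,-0.0201,0.027,0,0,0, 0,-0.0243,0.0343,0,0,0, 0,-0.0282,0.0417,0,0,0, 0,-0.0318,0.0493,0,0,0, 0,-0.0351,0.0571,0,0,0]'
python3 -m jog '[0,-0.0018,0.0047,0,0,0, 0,-0.003,0.0079,0,0,0, 0,-0.004,0.0111,0,0,0, 0,-0.0047,0.0133,0,0,0, 0,-0.0052,0.0149,0,0,0, 0,-0.0055,0.0159,0,0,0, 0,-0.0055,0.0159,0,0,0]'
python3 ang.py
```

```text
time: 24.3
tool_pos: [501.0, -108.2, 231.4]
tcp_rot: [-180.0, -0.2, -1.5]
ft_force: [1.4, 1.9, 0.8]
finger_gap: 10.0
grip_force: 41.3
time: 25.3
tool_pos: [502.0, -74.0, 173.6]
tcp_rot: [179.9, -0.2, -1.6]
ft_force: [5.0, -0.6, -1.4]
finger_gap: 10.5
grip_force: 42.0
time: 26.18
tool_pos: [502.1, -69.1, 159.2]
tcp_rot: [179.9, -0.2, -1.6]
ft_force: [-0.9, -1.1, 7.6]
finger_gap: 10.4
grip_force: 43.1
scene 1951 angle 0.2 956
top 1744 angle 0.1 266
```

```bash
python3 -m jog '[0,0,0.0005,0,0,0, 0,0,0.0005,0,0,0]'
python3 -m jog '[0,0,0,0,0,0, 0,0,0,0,0,0, 0,0,0,0,0,0, 0,0,0,0,0,0]' 0.1
python3 -m jog '[0,0,-0.01,0,0,0, 0,0,-0.04,0,0,0, 0,0,-0.08,0,0,0, 0,0,-0.13,0,0,0, 0,0,-0.16,0,0,0, 0,0,-0.16,0,0,0, 0,0,-0.16,0,0,0]'
python3 ang.py
python3 - <<'E'
from h import *
from bench import r
q=r.snapshot("scene");cv2.imwrite("pics/s5.png",cv2.resize(q["pixels"],(800,600))[:,:,::-1])
E
```

```text
time: 26.52
tool_pos: [502.1, -69.1, 159.2]
tcp_rot: [179.9, -0.2, -1.6]
ft_force: [-2.7, -0.4, 11.9]
finger_gap: 10.2
grip_force: 43.5
time: 27.02
tool_pos: [501.7, -68.4, 157.4]
tcp_rot: [180.0, -0.1, -1.6]
ft_force: [-0.1, -0.3, -0.2]
finger_gap: 47.1
grip_force: 0.0
time: 27.9
tool_pos: [501.4, -68.3, 317.3]
tcp_rot: [180.0, -0.1, -1.6]
ft_force: [0.5, -0.1, 0.4]
finger_gap: 47.2
grip_force: 0.0
scene 2068 angle 0.2 995
top 1271 angle 0.2 200
```

View pics/s5.png

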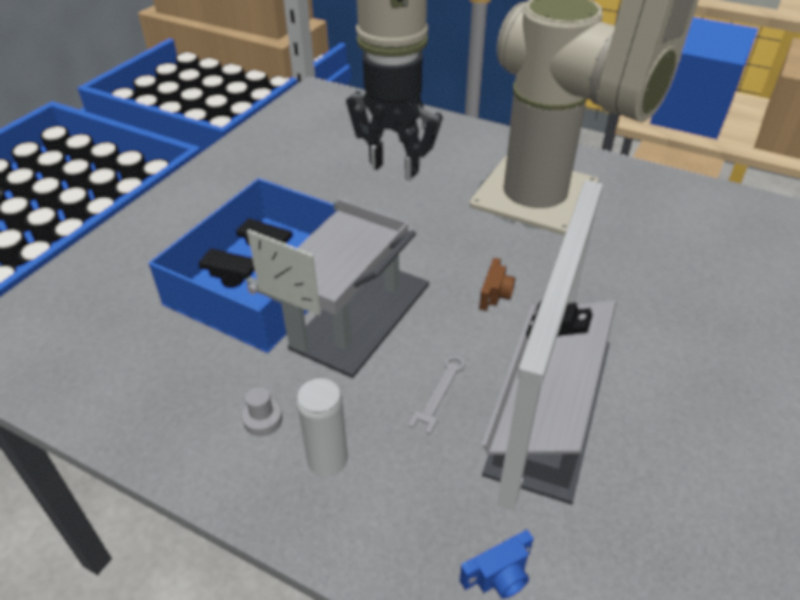

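The pan is level and empty. Both housings are in the tote at (265,232) and (228,265), and the third is still on the rack at (572,320). The can, wrench and gauge are where they were, and the hand is clear.

```bash
python3 -c "
from bench import r
print(r.hand_in())"
```

```text
the job is handed in; nothing more can be done
None
```

The job is handed in at about 28 s on the clock: two black housings are in the tote, the third is still on the rack, the pan was held near 45° for nearly two seconds and lowered to level, and the can, wrench and gauge look undisturbed in the last picture.

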